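# Fit the idler pulley and hold the belt tensioner open

## Task

Get this gate-opener drive ready for its new belt: slip the orange idler pulley over the bare spindle of the drive unit, fully down on its shoulder, and let go of it. Then take the spring-loaded tensioner arm by its red handle, swing it clockwise (seen from above) all the way to its stop, and finish while still holding it there so that I can put the belt on. Leave the grease can, the bearing and the screwdriver where they are.

Things in the scene. Friction and masses are not known exactly. Their poses are not given: they have to be found in the camera images.
- pulley: Orange plastic idler pulley, loose, lying flat on the bench: body 48 mm diameter on a black bottom flange 54 mm diameter x 5 mm; 30 mm tall overall, straight bore 20 mm diameter right through, about 150 g. Origin: centre of its underside; z is the bore axis, up.
- drive_unit: Grey belt-drive unit fixed to the bench, somewhere and turned somehow: casing 200 mm (its x) by 280 mm (its y), flat aluminium top 60 mm above the bench. Origin: centre of the underside, on the bench. In its frame the bare spindle stands at (30, -85) mm, a fitted black motor pulley (44 mm diameter, top 117 mm above the bench) at (30, 95) mm, the tensioner pivot at (-65, 85) mm; a black terminal box, 50 mm high, sticks out 50 mm on the +x side.
- spindle_seat (a point): Where the pulley's underside must rest: centre of the top of the spindle's shoulder (dark, 32 mm diameter), 85 mm above the bench. From it the steel stub, 15 mm diameter, rises 30 mm, its top 10 mm tapering to 6 mm diameter.
- tensioner_pivot (a point): Point on the upright pivot axis of the tensioner arm, at the casing's top, 60 mm above the bench.
- swing (a joint): Swing of the flat steel tensioner arm about its upright pivot, rad: 0 = sprung rest, towards the line between spindle and motor pulley; grows as the arm swings clockwise seen from above; 0.87 = hard stop (brass pin). The spring always pulls back towards 0 and the arm flies back if let go: about 3 N at the handle at 0, 7 N at the stop.
- tensioner: The tensioner arm: flat steel bar 16 mm wide, 69 to 77 mm above the bench, origin on the pivot axis 60 mm above the bench, x along the arm. Upright handle at the end of the arm, 100 mm from the pivot axis: black roller, 26 mm diameter, 78 to 100 mm above the bench, and above it the red grip post, 16 mm diameter, up to 152 mm above the bench. At rest the handle is at (6, 14) mm in the drive unit's frame, at the stop at (-73, -15) mm.
- handle_top (a point): Centre of the top of the red grip post, 152 mm above the bench; it moves with the arm.
- grease_can: Green can, 48 mm diameter, 65 mm tall, standing; bystander. Origin: centre of underside.
- bearing: Steel bearing ring, 47 mm outer, 20 mm inner diameter, 16 mm thick, lying flat; bystander. Origin: centre of underside.
- screwdriver: Blue-handled screwdriver, 180 mm long, lying on the bench; bystander. Origin near its middle, x towards the tip.
Mind the look-alikes: they are no part of the job. What is meant by the pulley is not green or turquoise, and is the larger of those in its own colour.

How it is judged:
By the outcome, as a careful person would: the job done as asked, in the order asked, and still so for the second after the job is handed in, while the arm keeps its last pose, push and grip.
It also fails if it takes over 51 s, if anything falls off the work surface, if the arm or the gripper's body presses on something with over 40 N, if the wrist force passes 120 N, or if a joint passes its speed limit or range.

## Robot

A 6-joint arm with a two-finger parallel gripper is mounted at the origin on the work surface. World frame = base frame: x ahead of the robot, y to its left, z up, the work surface at z = 0. Lengths are in m, angles in rad, forces in N, time in s.
With the tool pointing down it reaches from about 0.25 to 0.775 m from the base axis. Payload 4 kg.
Tool frame: the origin (TCP) lies at the very end of the fingers, on their centre line; the grasp point (between the pads) lies 19 mm behind it; z points along the fingers, x is the direction in which the jaws open and shut, and the axes are right-handed (so a half turn about z gives the same grasp; the last joint's range is limited). The gripper opens to 94 mm and grips with 3 to 60 N. Pads are 16 mm wide; open, the fingers measure 119 mm over their backs; the gripper's body (75 mm by 177 mm) begins 78 mm behind the grasp point.
Start: joints at [-1.398, 0.087, 1.371, -0, 1.684, -0.103], TCP at [0.15, -0.529, 0.179] pointing down, gripper open.
Joint ranges: [-3.1, 3.1], [-0.76, 2.03], [0.27, 2.55], [-1.08, 4.22], [0.17, 2.65], [-2.57, 2.57]. Speed limits (rad/s): [2.79, 2.79, 3.14, 3.14, 3.14, 3.14].

## Interface

Orientations are given as [roll, pitch, yaw] about the fixed x, y, z axes, in that order (R = Rz(yaw) Ry(pitch) Rx(roll)).
In Python, from bench import robot, cams, ticket gives the robot as it stands.
- The arm moves only by the tool jog_arm, never from a script. Its argument "series" is a list of rows, each an object of numbers: "x", "y", "z": the shift along the tool's x, y, z in m; "rx", "ry", "rz": the turn, a rotation vector about the tool's x, y, z in degrees. A call has 1 to 12 rows; each row shifts and turns the pose as measured when the row begins, along the tool's axes as they then stand; what a row does not reach is not made up. A row lasts 1/12 s, in which the tool goes at most 41.7 mm and 7.16 degrees, less where a joint would pass 70% of its speed; a pose out of reach is approached as far as the arm can. A call with a gripper value outside its range is refused whole. "claw" is the opening, from 0 (shut) to 1 (fully open), set as the call begins (left out, the last holds). The fingers move at their own pace and stop on an object; the grip force is fixed at half the most. Time passes only in rows, so rows that do not move let the fingers close. It gives the time, the measured TCP pose, the force and the opening at its end, in the units of the state.
- robot.get_obs(): the state, without advancing time (a new reading comes with each control period).
- cams.snapshot(name): name is "scene" or "top"; returns a dict with "img" (480x640x3 uint8, red, green, blue), "mtx" (3x3 intrinsics, pixels), "origin" and "attitude" of the camera in the world. Camera axes: x right, y down, z forward; pixel columns grow to the right and rows downward; lengths in m; the calibration is good to about 2 mm. A picture is of the moment at which its call begins. There is no depth.
- ticket.close_job(): hands the job in, once; it reports no verdict.
Trained networks look in a picture, given as the dict that the camera call returned (one of the last four; its "shot" number tells which), for a name from the list of things; names that differ only in an ending like _2 or _b are one class to them, and where a whole thing is asked for, a point or a joint stands for the part that bears it (a point fixed in the world has none). Each returns a list of dicts, best first, with "p" (0 to 1); they miss things now and then, are a little off and sometimes report something else, mostly with a low value. They report only what shows in the picture. A call takes as long as a camera call. They do not tell look-alikes from the thing itself.
- cams.look_for(thing, picture): "bbox" ([left, top, width, height] in pixels, round what is visible of it).
The state is a dict: "time": time; "joint_positions": joint angles; "qvel": joint speeds; "joint_torque": joint torques, N m; "tool_pos": TCP position; "ee_rot": TCP orientation; "wrist_force": force on the tool from outside, world axes, zero at the start; "wrist_torque": the same for the moment, N m; "width": finger opening in m.
Only numpy, scipy, OpenCV 4.12 (cv2) and the standard library are available. Lean on these libraries where they do the work, as an engineer would, in place of code of your own. Each camera call takes 0.05 s, during which the arm holds its last target.

## Working session

There is one attempt and no reset: what is moved stays moved. The work goes in short steps, Python scripts to look and compute and a tool call to move; the robot and the scene stay as the last step left them, time stands still between calls to the robot, and variables do not carry over. Pictures are saved under pics/ and viewed, and the job is handed in when it is done.

Besides the shell and the picture viewer there is one more tool, called after "Call:" by a JSON object that holds its "name" and its "arguments". jog_arm: Moves the arm, as the interface text tells. Its arguments: {"type":"object","properties":{"series":{"type":"array","items":{"type":"object","properties":{"x":{"type":"number"},"y":{"type":"number"},"z":{"type":"number"},"rx":{"type":"number"},"ry":{"type":"number"},"rz":{"type":"number"}}}},"claw":{"type":"number"}},"required":["series"]}

```bash
ls; mkdir -p pics; python3 - <<'E'
from bench import robot,cams,ticket
import cv2,numpy as np,pickle
print(robot.get_obs())
for n in ["scene","top"]:
    s=cams.snapshot(n); cv2.imwrite(f"pics/{n}0.png",s["img"][:,:,::-1]); print(n,s["mtx"],s["origin"],s["attitude"],s["shot"])
    pickle.dump(s,open(f"{n}0.pkl","wb"))
    for t in ["pulley","drive_unit","spindle_seat","handle_top","tensioner","grease_can","bearing","screwdriver"]:
        try: print(t,[(np.round(d["bbox"],0).tolist(),round(d["p"],2)) for d in cams.look_for(t,s)][:4])
        except Exception as e: print(t,e)
E
```

```text
pics
{'time': 0.0, 'joint_positions': array([-1.39810250e+00,  8.79603941e-02,  1.37222886e+00, -3.08332919e-05,
        1.68360713e+00, -1.03084268e-01]), 'qvel': array([ 5.76663662e-04, -1.54814850e-03, -6.90455046e-04, -9.99813420e-06,
       -3.42119314e-04,  1.03998780e-03]), 'joint_torque': array([ 1.48740787e-05, -3.40186429e+01, -3.02421641e+01,  7.17672310e-02,
        3.30538850e-02, -1.57912750e-04]), 'tool_pos': array([ 0.14965102, -0.52862141,  0.17801419]), 'ee_rot': array([-3.14139637e+00,  2.19518072e-03, -1.29502145e+00]), 'wrist_force': array([-0.26201077,  0.45881766,  0.84006131]), 'wrist_torque': array([-0.01556425, -0.0124005 , -0.01305553]), 'width': 0.09377259311083982}
scene [[605.16892476   0.         328.42282521]
 [  0.         605.16892476 243.80541817]
 [  0.           0.           1.        ]] [ 1.49597258 -0.08628402  0.84932487] [-2.22434919 -0.02004678  1.49589618] 1
pulley [([194.0, 334.0, 30.0, 30.0], 0.84), ([210.0, 295.0, 26.0, 28.0], 0.68), ([167.0, 312.0, 23.0, 20.0], 0.67), ([259.0, 310.0, 16.0, 18.0], 0.63)]
drive_unit [([314.0, 232.0, 146.0,
[... 385 characters left out ...]

 [  0.         553.98930141 236.34327825]
 [  0.           0.           1.        ]] [3.81347857e-01 1.01179012e-03 1.14344916e+00] [-2.95796924  0.01908887 -1.58718554] 2
pulley [([376.0, 207.0, 16.0, 16.0], 0.81), ([458.0, 202.0, 18.0, 18.0], 0.81), ([416.0, 213.0, 26.0, 26.0], 0.75), ([420.0, 169.0, 27.0, 25.0], 0.73)]
drive_unit [([192.0, 173.0, 147.0, 131.0], 0.73), ([431.0, 304.0, 24.0, 21.0], 0.51), ([214.0, 231.0, 55.0, 49.0], 0.2)]
spindle_seat [([194.0, 171.0, 150.0, 137.0], 0.81)]
handle_top []
tensioner [([214.0, 235.0, 51.0, 44.0], 0.81)]
grease_can [([489.0, 245.0, 33.0, 29.0], 0.63)]
bearing [([426.0, 302.0, 27.0, 23.0], 0.82)]
screwdriver [([134.0, 229.0, 25.0, 85.0], 0.81)]
```

View pics/top0.png

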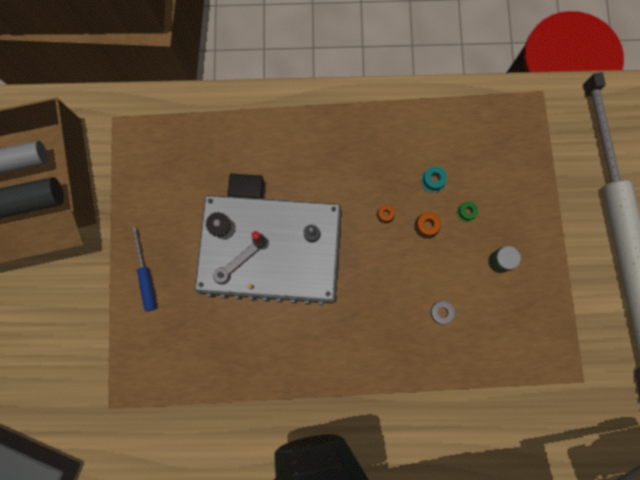

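View pics/scene0.png

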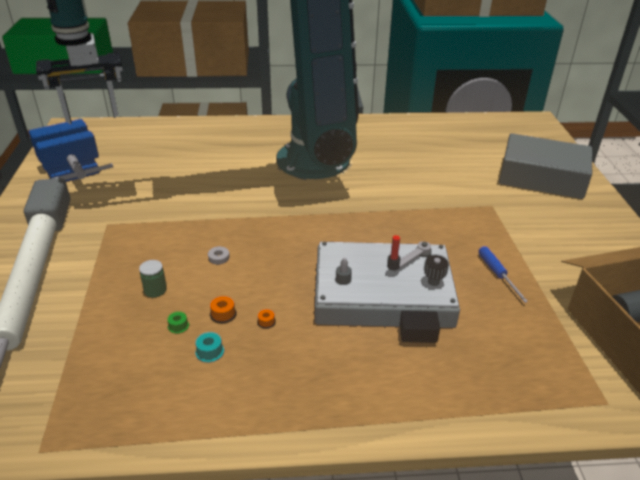

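```bash
python3 - <<'E'
import cv2
a=cv2.imread("pics/top0.png"); 
cv2.imwrite("pics/top0_du.png",cv2.resize(a[160:310,180:350],None,fx=4,fy=4,interpolation=cv2.INTER_CUBIC)[:600])
cv2.imwrite("pics/top0_pl.png",cv2.resize(a[150:250,360:500],None,fx=5,fy=5,interpolation=cv2.INTER_CUBIC))
E
```

```text
(no output)
```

View pics/top0_du.png

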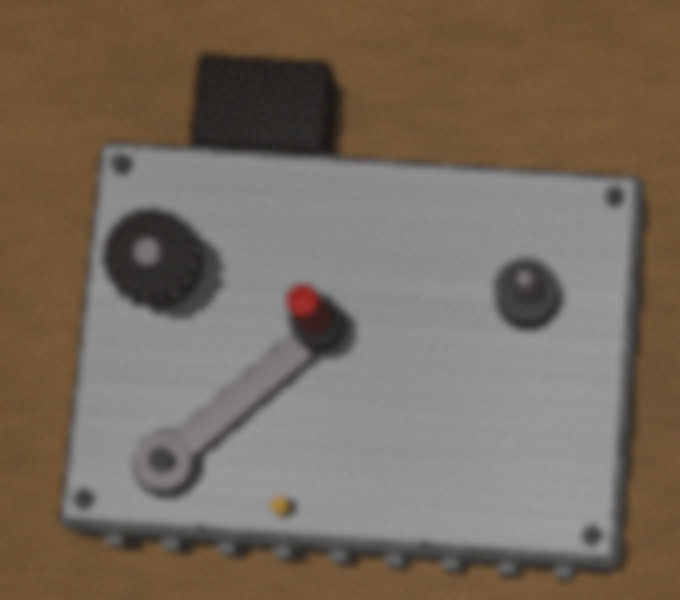

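View pics/top0_pl.png

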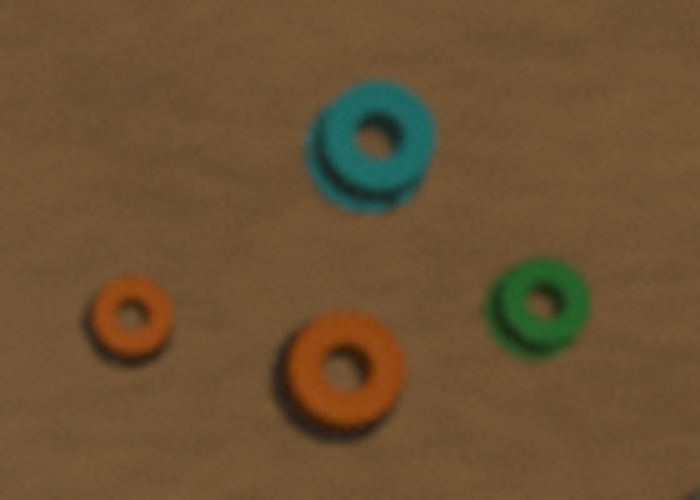

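The top view shows the larger orange pulley at about (429,224). The drive unit's spindle is at (311,228), motor pulley at (217,223), red handle at (256,235), pivot at (221,275). The smaller orange, green and turquoise rings are the look-alikes. I'll fit the poses next.

```bash
python3 - <<'E'
import cv2
a=cv2.imread("pics/scene0.png"); 
cv2.imwrite("pics/scene0_du.png",cv2.resize(a[225:350,305:470],None,fx=4,fy=4,interpolation=cv2.INTER_CUBIC))
cv2.imwrite("pics/scene0_pl.png",cv2.resize(a[285:365,160:280],None,fx=5,fy=5,interpolation=cv2.INTER_CUBIC))
E
```

```text
(no output)
```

View pics/scene0_du.png

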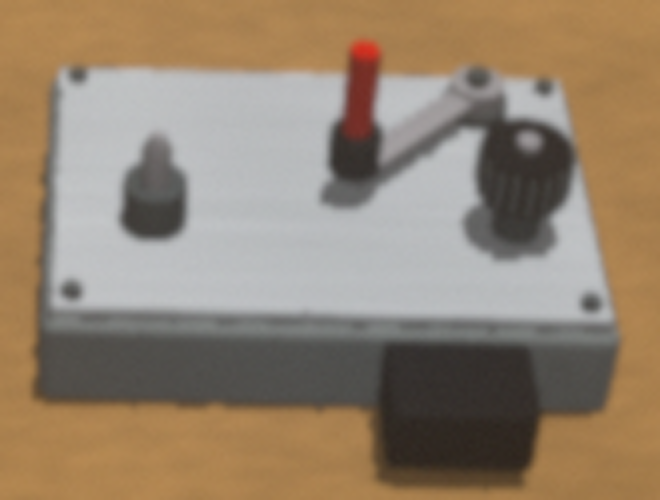

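View pics/scene0_pl.png

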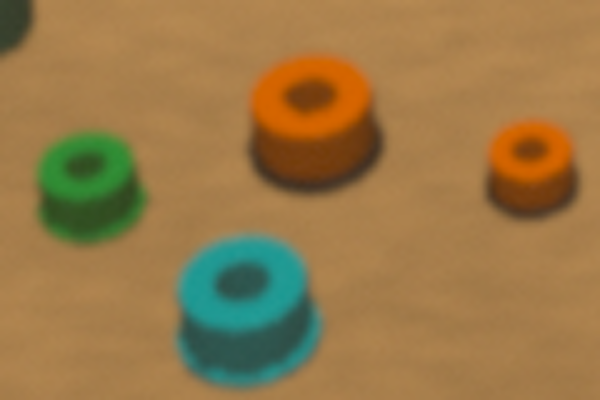

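```bash
cat > h.py <<'E'
import numpy as np,pickle
from scipy.spatial.transform import Rotation as R
from scipy.optimize import least_squares
def proj(s,P):
    P=np.atleast_2d(P); c=R.from_euler("xyz",s["attitude"]).inv().apply(P-s["origin"]); k=c@np.array(s["mtx"]).T
    return k[:,:2]/k[:,2:]
def ray(s,uv,z):
    d=R.from_euler("xyz",s["attitude"]).apply(np.linalg.solve(np.array(s["mtx"]),[uv[0],uv[1],1.])); o=np.array(s["origin"])
    return o+d*(z-o[2])/d[2]
def un(uv,f,off): return (np.array(uv)+.5)/f-.5+np.array(off)
E
python3 - <<'E'
from h import *
T=pickle.load(open("top0.pkl","rb"));S=pickle.load(open("scene0.pkl","rb"))
t=lambda u:un(u,4,(180,160)); s=lambda u:un(u,4,(305,225))
L=[ # cam, px, pos (None->screw sign)
(T,t((525,271)),(.03,-.085,.113)),(T,t((147,251)),(.03,.095,.118)),(T,t((302,299)),(.006,.014,.152)),(T,t((162,460)),(-.065,.085,.080)),
(S,s((156,136)),(.03,-.085,.114)),(S,s((364,48)),(.006,.014,.152)),(S,s((155,188)),(.03,-.085,.085)),(S,s((478,77)),(-.065,.085,.080)),
(T,t((121,164)),(1,1)),(T,t((614,196)),(1,-1)),(T,t((591,535)),(-1,-1)),(T,t((83,498)),(-1,1)),
(S,s((78,75)),(-1,-1)),(S,s((543,87)),(-1,1)),(S,s((591,301)),(1,1)),(S,s((71,290)),(1,-1))]
def f(p):
    x,y,w,e=p; c,sn=np.cos(w),np.sin(w); out=[]
    for cam,px,q in L:
        if len(q)==2: q=(q[0]*(.1-e),q[1]*(.14-e),.061)
        P=[x+c*q[0]-sn*q[1],y+sn*q[0]+c*q[1],q[2]]
        out+=list(proj(cam,P)[0]-px)
    return np.array(out)
for sel in ("both","T","S"):
    m=np.repeat([sel=="both" or (c is T)==(sel=="T") for c,_,_ in L],2)
    r=least_squares(lambda p:f(p)[m],[.4,.1,0,.01],loss="soft_l1"); x,y,w,e=r.x
    g=lambda a,b:(np.round([x+np.cos(w)*a-np.sin(w)*b,y+np.sin(w)*a+np.cos(w)*b],4))
    print(sel,r.x.round(4),"spindle",g(.03,-.085),"piv",g(-.065,.085),"hrest",g(.006,.014),"hstop",g(-.073,-.015),"motor",g(.03,.095))
    print(f(r.x).reshape(-1,2).round(1).tolist())
print("pulley T",ray(T,un((345,371),5,(360,150)),.03),"S",ray(S,un((312,96),5,(160,285)),.03))
E
```

```text
both [ 0.565   0.1141 -0.0866  0.0152] spindle [0.5875 0.0268] piv [0.5076 0.2044] hrest [0.5722 0.1275] hstop [0.491  0.1055] motor [0.6031 0.2061]
[[-0.1, 1.6], [-0.2, -0.1], [0.0, -0.3], [-0.1, -0.0], [0.3, -0.1], [0.1, -0.1], [0.0, -1.7], [-0.2, 0.7], [-0.1, 0.0], [0.1, -0.1], [0.2, -0.3], [0.4, 0.2], [-0.1, 0.4], [0.0, 0.0], [-0.1, 0.5], [0.1, 0.3]]
T [ 0.5651  0.1141 -0.0872  0.0152] spindle [0.5876 0.0268] piv [0.5077 0.2045] hrest [0.5723 0.1276] hstop [0.4911 0.1055] motor [0.6032 0.2062]
[[-0.2, 1.5], [-0.3, -0.2], [-0.0, -0.3], [-0.1, -0.1], [0.3, -0.1], [0.1, -0.0], [0.0, -1.7], [-0.1, 0.7], [-0.1, -0.1], [0.1, -0.1], [0.2, -0.3], [0.3, 0.2], [-0.1, 0.3], [0.1, 0.1], [-0.0, 0.5], [0.1, 0.3]]
S [ 0.5648  0.1141 -0.0852  0.0153] spindle [0.5874 0.0268] piv [0.5072 0.2043] hrest [0.5719 0.1275] hstop [0.4907 0.1053] motor [0.6027 0.2062]
[[-0.2, 1.6], [-0.3, 0.1], [0.0, -0.1], [-0.0, 0.2], [0.3, -0.2], [0.1, -0.2], [0.0, -1.7], [-0.3, 0.6], [-0.1, 0.3], [0.0, -0.0], [0.3, -0.3], [0.5, 0.4], [-0.2, 0.4], [-0.1, -0.1], [-0.1, 0.3], [0.2, 0.2]]
pulley T [ 0.60997691 -0.21236006  0.03      ] S [ 0.61299204 -0.21296528  0.03      ]
```

```bash
python3 - <<'E'
from h import *
import cv2
T=pickle.load(open("top0.pkl","rb"));S=pickle.load(open("scene0.pkl","rb"))
for n,s,(l,t,r,b),sm in (("T",T,(405,205,450,245),0),("S",S,(200,285,245,330),0)):
    im=cv2.cvtColor(cv2.resize(s["img"][t:b,l:r],None,fx=8,fy=8,interpolation=cv2.INTER_CUBIC),cv2.COLOR_RGB2HSV)
    for vmin in (120,150,180,200):
        m=((im[...,0]<14)&(im[...,1]>215)&(im[...,2]>vmin)).astype(np.uint8)
        cs,_=cv2.findContours(m,cv2.RETR_EXTERNAL,cv2.CHAIN_APPROX_NONE)
        if not cs: continue
        c=max(cs,key=cv2.contourArea)
        if len(c)<20: continue
        e=cv2.fitEllipse(cv2.convexHull(c)); uv=un(e[0],8,(l,t)); print(n,vmin,uv.round(1),np.round(np.array(e[1])/8,1),ray(s,uv,.03).round(4))
E
```

```text
T 120 [428.8 223.3] [20.8 21.9] [ 0.611  -0.2129  0.03  ]
T 150 [423.8 229.2] [2.4 5. ] [ 0.5988 -0.2021  0.03  ]
S 120 [216. 313.] [0.7 2.3] [ 0.6383 -0.2229  0.03  ]
```

Call:
{"name": "jog_arm", "arguments": {"series": [{"x":0.04,"rz":-7},{"x":0.0,"rz":-7},{"rz":-7},{"rz":-7},{"rz":-7},{"rz":-7},{"rz":-7},{"rz":-7},{"rz":-7},{"rz":-7},{"rz":-4.2},{"z":0}], "claw": 0.75}}

```text
invalid input
```

Call:
{"name": "jog_arm", "arguments": {"series": [{"x":0.04,"rz":-7},{"rz":-7},{"rz":-7},{"rz":-7},{"rz":-7},{"rz":-7},{"rz":-7},{"rz":-7},{"rz":-7},{"rz":-7},{"rz":-4.2}], "claw": 0.75}}

```text
invalid input
```

Call:
{"name": "jog_arm", "arguments": {"series": [{"x":0,"y":0,"z":0,"rx":0,"ry":0,"rz":-7}], "claw": 0.75}}

```text
time: 0.98
tool_pos: [0.1498, -0.5293, 0.1792]
ee_rot: [3.142, -0.0, -1.171]
wrist_force: [0.6, -0.1, 1.0]
width: 0.0901
```

Call:
{"name": "jog_arm", "arguments": {"series": [{"x":0,"y":0,"z":0,"rx":0,"ry":0,"rz":-7},{"x":0,"y":0,"z":0,"rx":0,"ry":0,"rz":-7},{"x":0,"y":0,"z":0,"rx":0,"ry":0,"rz":-7},{"x":0,"y":0,"z":0,"rx":0,"ry":0,"rz":-7},{"x":0,"y":0,"z":0,"rx":0,"ry":0,"rz":-7},{"x":0,"y":0,"z":0,"rx":0,"ry":0,"rz":-7},{"x":0,"y":0,"z":0,"rx":0,"ry":0,"rz":-7},{"x":0,"y":0,"z":0,"rx":0,"ry":0,"rz":-7},{"x":0,"y":0,"z":0,"rx":0,"ry":0,"rz":-7},{"x":0,"y":0,"z":0,"rx":0,"ry":0,"rz":-4}], "claw": 0.75}}

```text
time: 1.82
tool_pos: [0.1498, -0.5293, 0.1793]
ee_rot: [3.141, -0.0, 0.033]
wrist_force: [0.2, 0.1, -0.0]
width: 0.0708
```

Call:
{"name": "jog_arm", "arguments": {"series": [{"x":0.033,"y":-0.0226,"z":0,"rx":0,"ry":0,"rz":1.9},{"x":0.033,"y":-0.0226,"z":0,"rx":0,"ry":0,"rz":0},{"x":0.033,"y":-0.0226,"z":0,"rx":0,"ry":0,"rz":0},{"x":0.033,"y":-0.0226,"z":0,"rx":0,"ry":0,"rz":0},{"x":0.033,"y":-0.0226,"z":0,"rx":0,"ry":0,"rz":0},{"x":0.033,"y":-0.0226,"z":0,"rx":0,"ry":0,"rz":0},{"x":0.033,"y":-0.0226,"z":0,"rx":0,"ry":0,"rz":0},{"x":0.033,"y":-0.0226,"z":0,"rx":0,"ry":0,"rz":0},{"x":0.033,"y":-0.0226,"z":0,"rx":0,"ry":0,"rz":0},{"x":0.033,"y":-0.0226,"z":0,"rx":0,"ry":0,"rz":0},{"x":0.033,"y":-0.0226,"z":0,"rx":0,"ry":0,"rz":0},{"x":0.033,"y":-0.0226,"z":0,"rx":0,"ry":0,"rz":0}]}}

```text
time: 2.82
tool_pos: [0.5551, -0.2541, 0.1785]
ee_rot: [3.136, -0.0, -0.017]
wrist_force: [0.2, -1.2, 0.0]
width: 0.0701
```

Call:
{"name": "jog_arm", "arguments": {"series": [{"x":0.028,"y":-0.0205,"z":0,"rx":0,"ry":0,"rz":-0.5},{"x":0.028,"y":-0.0205,"z":0,"rx":0,"ry":0,"rz":-0.5},{"x":0,"y":0,"z":0.035,"rx":0,"ry":0,"rz":0},{"x":0,"y":0,"z":0.035,"rx":0,"ry":0,"rz":0},{"x":0,"y":0,"z":0.035,"rx":0,"ry":0,"rz":0},{"x":0,"y":0,"z":0.025,"rx":0,"ry":0,"rz":0},{"x":0,"y":0,"z":0,"rx":0,"ry":0,"rz":0}]}}

```text
time: 3.4
tool_pos: [0.6268, -0.2034, 0.0464]
ee_rot: [3.134, -0.012, 0.017]
wrist_force: [-0.3, 0.5, -1.3]
width: 0.0704
```

Call:
{"name": "jog_arm", "arguments": {"series": [{"x":-0.0153,"y":0.0093,"z":0,"rx":0.4,"ry":-0.7,"rz":1.0},{"x":0,"y":0,"z":0,"rx":0,"ry":0,"rz":0},{"x":0,"y":0,"z":0,"rx":0,"ry":0,"rz":0}]}}

```text
time: 3.65
tool_pos: [0.6111, -0.212, 0.0458]
ee_rot: [-3.14, 0.003, 0.0]
wrist_force: [0.2, -0.4, 1.1]
width: 0.0703
```

Call:
{"name": "jog_arm", "arguments": {"series": [{"x":0,"y":0.0007,"z":0.02,"rx":0,"ry":0,"rz":0},{"x":0,"y":0,"z":0.01,"rx":0,"ry":0.2,"rz":0},{"x":0,"y":0,"z":0,"rx":0,"ry":0,"rz":0},{"x":0,"y":0,"z":0,"rx":0,"ry":0,"rz":0}]}}

```text
time: 3.98
tool_pos: [0.6166, -0.2143, 0.0229]
ee_rot: [3.139, -0.014, 0.0]
wrist_force: [-0.0, -0.5, 0.2]
width: 0.0705
```

Call:
{"name": "jog_arm", "arguments": {"series": [{"x":-0.005,"y":-0.0015,"z":0,"rx":0,"ry":-0.8,"rz":0},{"x":0,"y":0,"z":0,"rx":0,"ry":0,"rz":0},{"x":0,"y":0,"z":0.007,"rx":0,"ry":0,"rz":0},{"x":0,"y":0,"z":0.005,"rx":0,"ry":0,"rz":0},{"x":0,"y":0,"z":0,"rx":0,"ry":0,"rz":0}]}}

```text
time: 4.4
tool_pos: [0.6143, -0.2132, 0.015]
ee_rot: [3.136, -0.007, 0.001]
wrist_force: [-0.6, -0.5, -0.4]
width: 0.0705
```

Call:
{"name": "jog_arm", "arguments": {"series": [{"x":-0.003,"y":-0.0003,"z":0.005,"rx":0.3,"ry":-0.4,"rz":0},{"x":0,"y":0,"z":0,"rx":0,"ry":0,"rz":0},{"x":0,"y":0,"z":0,"rx":0,"ry":0,"rz":0}]}}

```text
time: 4.65
tool_pos: [0.6108, -0.2127, 0.0089]
ee_rot: [-3.142, 0.002, 0.001]
wrist_force: [-0.6, -0.3, 0.9]
width: 0.0708
```

```bash
python3 - <<'E'
from bench import robot,cams
from h import *
import cv2
s=cams.snapshot("scene"); cv2.imwrite("pics/s1.png",cv2.resize(s["img"][240:380,130:300,::-1],None,fx=4,fy=4,interpolation=cv2.INTER_CUBIC))
o=robot.get_obs(); print(o["tool_pos"],o["ee_rot"])
E
```

```text
[ 0.61047062 -0.21259177  0.00855292] [-3.14125919e+00  2.70569344e-03  1.19513473e-03]
```

View pics/s1.png

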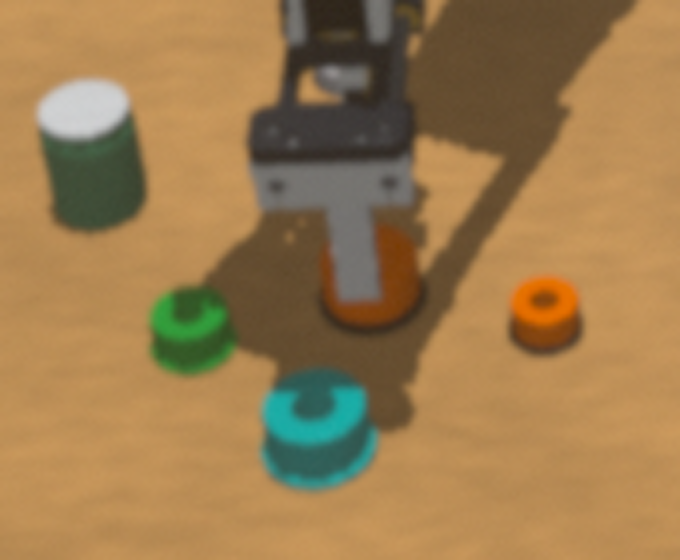

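```bash
python3 - <<'E'
from h import *
S=pickle.load(open("scene0.pkl","rb"))
c=np.array([.6115,-.2127])
for nm,P in (("finger face pt",[.6105+.047,-.2126,.0085]),("finger in",[.6105+.035,-.2126,.0085]),("flange L",[c[0],c[1]-.027,.002]),("flange R",[c[0],c[1]+.027,.002]),("front",[c[0]+.027,c[1],0])):
    print(nm,(proj(S,P)[0]-[130,240]+.5)*4-.5)
E
```

```text
finger face pt [368.20466618 352.85988815]
finger in [369.80401301 335.12123949]
flange L [320.29729035 297.92480373]
flange R [429.75503701 293.81721357]
front [372.02127765 337.34869144]
```

```bash
python3 - <<'E'
from bench import robot,cams
from h import *
import cv2
s=cams.snapshot("scene"); pickle.dump(s,open("s2.pkl","wb"));cv2.imwrite("pics/s2.png",cv2.resize(s["img"][285:330,200:250,::-1],None,fx=12,fy=12,interpolation=cv2.INTER_NEAREST))
o=robot.get_obs(); print(o["tool_pos"],o["ee_rot"],s["origin"],s["attitude"])
t=cams.snapshot("top"); cv2.imwrite("pics/t2.png",cv2.resize(t["img"][130:280,350:520,::-1],None,fx=4,fy=4,interpolation=cv2.INTER_CUBIC)[:600])
E
```

```text
[ 0.61060431 -0.21263063  0.00876201] [-3.14142262e+00  2.38597542e-03  1.21317638e-03] [ 1.49597258 -0.08628402  0.84932487] [-2.22434919 -0.02004678  1.49589618]
```

View pics/s2.png

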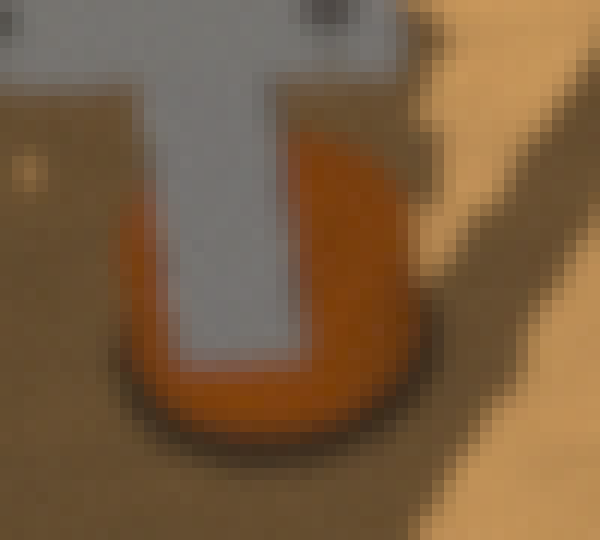

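View pics/t2.png

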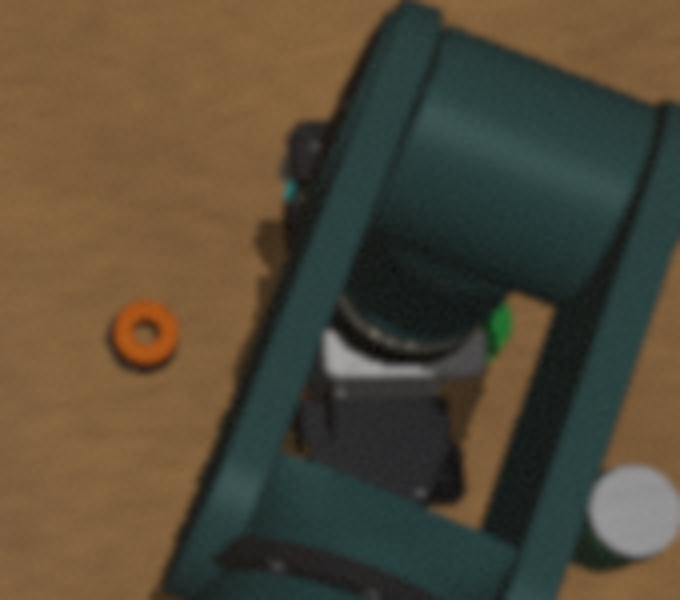

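```bash
python3 - <<'E'
from h import *
import cv2
S=pickle.load(open("scene0.pkl","rb"))
d=np.array([np.cos(-1.295),np.sin(-1.295),0]);t=np.array([.1497,-.5286,.178])
print(proj(S,[t,t+.047*d,t-.047*d,t+.0595*d,t-.0595*d]).round(1))
cv2.imwrite("pics/g0.png",cv2.resize(S["img"][0:200,0:200,::-1],None,fx=3,fy=3))
for z in (.0088,.02,.03,.035): print(z,proj(S,[[.646,-.2126,z],[.6555,-.2126,z],[.636,-.2126,z]]).round(1).tolist())
print(ray(S,(219.6,315.),.0088))
E
```

```text
[[ 95.3 129.6]
 [ 74.4 132.4]
 [115.8 126.9]
 [ 68.8 133.2]
 [121.2 126.2]]
0.0088 [[222.0, 323.5], [221.7, 327.0], [222.4, 319.8]]
0.02 [[221.5, 319.3], [221.2, 322.8], [221.9, 315.7]]
0.03 [[221.1, 315.6], [220.8, 319.1], [221.4, 312.0]]
0.035 [[220.9, 313.7], [220.5, 317.2], [221.2, 310.1]]
[ 0.62217861 -0.21888866  0.0088    ]
```

View pics/g0.png

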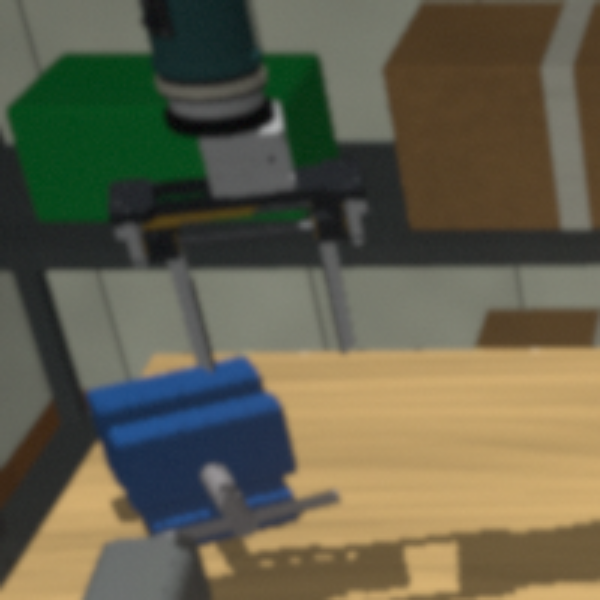

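The picture shows the gripper over the pulley, with the visible fingertip at about (220,315). I predicted (222,324) from the reported TCP, so the tip looks higher than stated. Before trusting either, I'll check the gripper's other known dimensions against the images.

```bash
python3 - <<'E'
from bench import robot,cams
from h import *
import cv2
S=pickle.load(open("scene0.pkl","rb"));T=pickle.load(open("top0.pkl","rb"))
d=np.array([np.cos(-1.295),np.sin(-1.295),0]);t=np.array([.1497,-.5286,.178])
for h in (0,.097): print(h,proj(S,[t+[0,0,h]+.0535*d,t+[0,0,h]-.0535*d]).round(1).tolist())
print("base origin", proj(S,[0,0,0]),proj(T,[0,0,0]))
# common check: joints at pickup
a=np.array([.6106,-.2126,.0088])
for h in (0,.097): print(h,proj(S,[a+[.0355,0,h],a+[.048,0,h],a+[.048,.0375,h]]).round(1).tolist())
s=pickle.load(open("s2.pkl","rb"));cv2.imwrite("pics/s2b.png",s["img"][:,:,::-1])
E
```

```text
0 [[71.5, 132.8], [118.6, 126.5]]
0.097 [[61.3, 93.9], [110.6, 88.2]]
base origin [[313.19253165 159.64181578]] [[331.0245141 543.0062069]]
0 [[222.0, 323.5], [221.6, 328.1], [241.3, 327.4]]
0.097 [[217.5, 285.9], [217.0, 290.5], [237.7, 289.8]]
```

View pics/s2b.png

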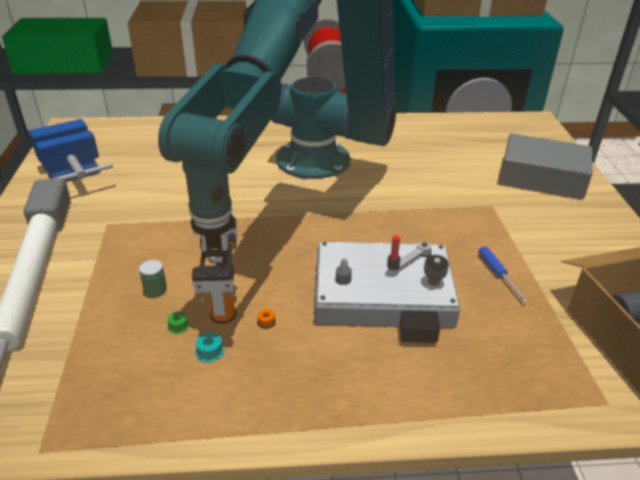

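Call:
{"name": "jog_arm", "arguments": {"series": [{"x":0,"y":0,"z":0,"rx":0,"ry":0,"rz":0},{"x":0,"y":0,"z":0,"rx":0,"ry":0,"rz":0},{"x":0,"y":0,"z":0,"rx":0,"ry":0,"rz":0},{"x":0,"y":0,"z":0,"rx":0,"ry":0,"rz":0},{"x":0,"y":0,"z":0,"rx":0,"ry":0,"rz":0}], "claw": 0.35}}

```text
time: 5.22
tool_pos: [0.6113, -0.2129, 0.0097]
ee_rot: [3.141, 0.001, 0.001]
wrist_force: [-0.2, 0.2, 0.0]
width: 0.0407
```

```bash
python3 - <<'E'
from bench import robot,cams
from h import *
import cv2
s=cams.snapshot("scene"); cv2.imwrite("pics/s3.png",cv2.resize(s["img"][285:330,200:250,::-1],None,fx=12,fy=12,interpolation=cv2.INTER_NEAREST))
o=robot.get_obs(); print(o["tool_pos"],o["ee_rot"],o["width"])
E
```

```text
[ 0.61130741 -0.21291559  0.00977476] [3.14104606e+00 5.76255670e-04 1.19579880e-03] 0.036615156255856554
```

View pics/s3.png

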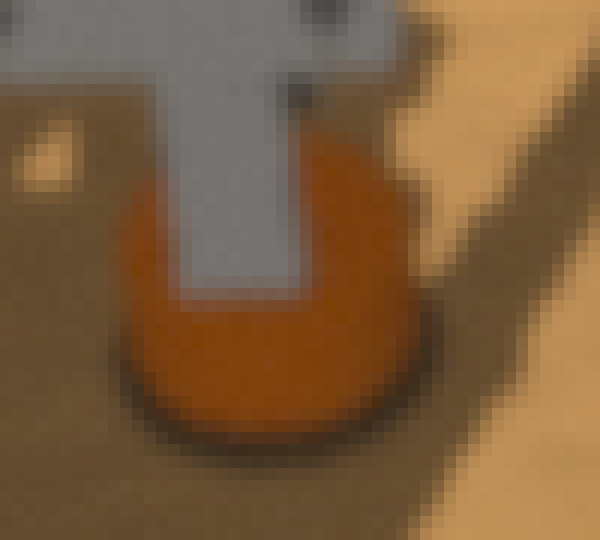

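Call:
{"name": "jog_arm", "arguments": {"series": [{"x":0,"y":-0.002,"z":0,"rx":0,"ry":0,"rz":0},{"x":0,"y":0,"z":0,"rx":0,"ry":0,"rz":0},{"x":0,"y":0,"z":0,"rx":0,"ry":0,"rz":0},{"x":0,"y":0,"z":0,"rx":0,"ry":0,"rz":0},{"x":0,"y":0,"z":0,"rx":0,"ry":0,"rz":0},{"x":0,"y":0,"z":0.006,"rx":0,"ry":0,"rz":0},{"x":0,"y":0,"z":0.006,"rx":0,"ry":0,"rz":0},{"x":0,"y":0,"z":0,"rx":0,"ry":0,"rz":0}], "claw": 0.75}}

```text
time: 5.93
tool_pos: [0.6116, -0.2107, -0.0029]
ee_rot: [3.141, -0.0, 0.001]
wrist_force: [-0.4, 0.0, 0.0]
width: 0.0705
```

```bash
python3 - <<'E'
from bench import robot,cams
from h import *
import cv2
s=cams.snapshot("scene"); cv2.imwrite("pics/s4.png",cv2.resize(s["img"][285:330,200:250,::-1],None,fx=12,fy=12,interpolation=cv2.INTER_NEAREST))
o=robot.get_obs(); print(o["tool_pos"],o["ee_rot"],o["width"])
E
```

```text
[ 0.61166314 -0.21075847 -0.00254645] [ 3.14055263e+00 -4.41533531e-04  1.37081576e-03] 0.07041691533564737
```

View pics/s4.png

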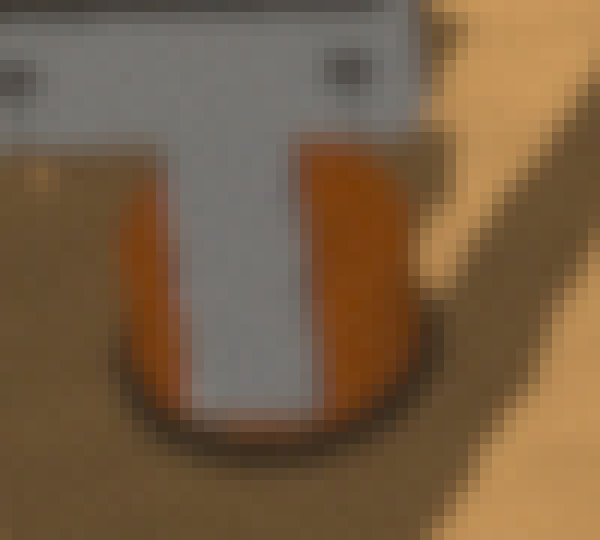

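Call:
{"name": "jog_arm", "arguments": {"series": [{"x":0,"y":0,"z":0.004,"rx":0,"ry":0,"rz":0},{"x":0,"y":0,"z":0.003,"rx":0,"ry":0,"rz":0},{"x":0,"y":0,"z":0,"rx":0,"ry":0,"rz":0}]}}

```text
time: 6.23
tool_pos: [0.6116, -0.2107, -0.0106]
ee_rot: [3.141, -0.0, 0.001]
wrist_force: [-0.4, 0.6, 0.1]
width: 0.0704
```

```bash
python3 - <<'E'
from bench import robot,cams
from h import *
import cv2
s=cams.snapshot("scene"); cv2.imwrite("pics/s5.png",cv2.resize(s["img"][285:330,200:250,::-1],None,fx=12,fy=12,interpolation=cv2.INTER_NEAREST))
o=robot.get_obs(); print(o["tool_pos"],o["ee_rot"],o["wrist_force"])
E
```

```text
[ 0.61158327 -0.21074663 -0.01040335] [ 3.14073519e+00 -1.05014342e-04  1.29075173e-03] [ 0.00697876 -0.15720848 -0.58955793]
```

View pics/s5.png

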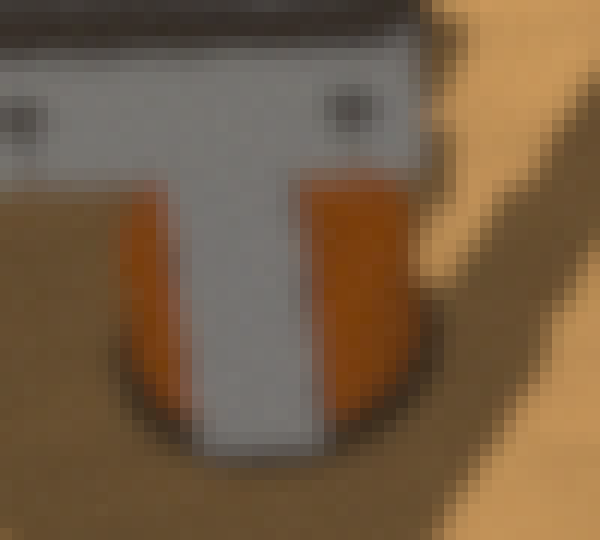

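Call:
{"name": "jog_arm", "arguments": {"series": [{"x":0,"y":0,"z":0.002,"rx":0,"ry":0,"rz":0},{"x":0,"y":0,"z":0.002,"rx":0,"ry":0,"rz":0},{"x":0,"y":0,"z":0,"rx":0,"ry":0,"rz":0}]}}

```text
time: 6.53
tool_pos: [0.6118, -0.2109, -0.0145]
ee_rot: [3.141, -0.001, 0.001]
wrist_force: [0.6, 0.5, -0.6]
width: 0.0706
```

```bash
python3 - <<'E'
from bench import robot,cams
from h import *
import cv2
s=cams.snapshot("scene"); cv2.imwrite("pics/s6.png",cv2.resize(s["img"][285:330,200:250,::-1],None,fx=12,fy=12,interpolation=cv2.INTER_NEAREST))
o=robot.get_obs(); print(o["tool_pos"],o["ee_rot"],o["wrist_force"])
E
```

```text
[ 0.61188931 -0.21090963 -0.01434954] [ 3.14039984e+00 -7.95830364e-04  1.32525090e-03] [-0.61382022  0.85595197  0.61046923]
```

View pics/s6.png

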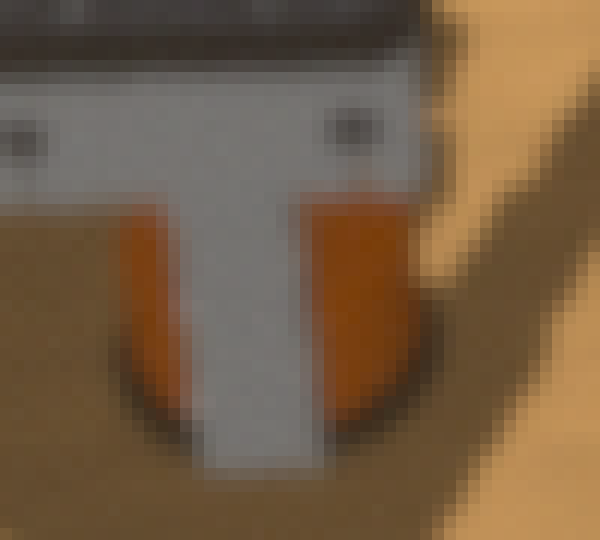

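Call:
{"name": "jog_arm", "arguments": {"series": [{"x":0,"y":0,"z":0.0015,"rx":0,"ry":0,"rz":0},{"x":0,"y":0,"z":0.0015,"rx":0,"ry":0,"rz":0}]}}

```text
time: 6.75
tool_pos: [0.6124, -0.2111, -0.0169]
ee_rot: [3.14, -0.002, 0.001]
wrist_force: [-0.0, -0.5, -0.5]
width: 0.0704
```

Call:
{"name": "jog_arm", "arguments": {"series": [{"x":0,"y":0,"z":0.0015,"rx":0,"ry":0,"rz":0},{"x":0,"y":0,"z":0.0015,"rx":0,"ry":0,"rz":0}]}}

```text
time: 6.92
tool_pos: [0.6125, -0.2112, -0.0199]
ee_rot: [3.14, -0.002, 0.001]
wrist_force: [-1.0, 0.6, 0.0]
width: 0.0707
```

Call:
{"name": "jog_arm", "arguments": {"series": [{"x":0,"y":0,"z":0.0015,"rx":0,"ry":0,"rz":0},{"x":0,"y":0,"z":0.0015,"rx":0,"ry":0,"rz":0}]}}

```text
time: 7.08
tool_pos: [0.6126, -0.2112, -0.0233]
ee_rot: [3.14, -0.002, 0.001]
wrist_force: [-0.7, -0.4, -0.2]
width: 0.0709
```

Call:
{"name": "jog_arm", "arguments": {"series": [{"x":0,"y":0,"z":0.0015,"rx":0,"ry":0,"rz":0},{"x":0,"y":0,"z":0.001,"rx":0,"ry":0,"rz":0}]}}

```text
time: 7.25
tool_pos: [0.6124, -0.2112, -0.026]
ee_rot: [3.14, -0.002, 0.001]
wrist_force: [-1.1, 1.4, 6.9]
width: 0.0705
```

Call:
{"name": "jog_arm", "arguments": {"series": [{"x":0,"y":0,"z":-0.006,"rx":0,"ry":0,"rz":0},{"x":0,"y":0,"z":-0.002,"rx":0,"ry":0,"rz":0},{"x":0,"y":0,"z":0,"rx":0,"ry":0,"rz":0}]}}

```text
time: 7.5
tool_pos: [0.6124, -0.2111, -0.0175]
ee_rot: [3.14, -0.002, 0.001]
wrist_force: [-0.4, 0.1, 1.2]
width: 0.0705
```

Call:
{"name": "jog_arm", "arguments": {"series": [{"x":0,"y":0,"z":0,"rx":0,"ry":0,"rz":0},{"x":0,"y":0,"z":0,"rx":0,"ry":0,"rz":0},{"x":0,"y":0,"z":0,"rx":0,"ry":0,"rz":0},{"x":0,"y":0,"z":0,"rx":0,"ry":0,"rz":0},{"x":0,"y":0,"z":0,"rx":0,"ry":0,"rz":0}], "claw": 0}}

```text
time: 7.92
tool_pos: [0.6126, -0.2113, -0.0168]
ee_rot: [3.139, -0.003, 0.001]
wrist_force: [-0.0, -0.1, 0.2]
width: 0.0476
```

Call:
{"name": "jog_arm", "arguments": {"series": [{"x":0,"y":0,"z":-0.015,"rx":0,"ry":0,"rz":0},{"x":0,"y":0,"z":-0.03,"rx":0,"ry":0,"rz":0},{"x":0,"y":0,"z":-0.035,"rx":0,"ry":0,"rz":0},{"x":0,"y":0,"z":-0.035,"rx":0,"ry":0,"rz":0},{"x":0,"y":0,"z":-0.01,"rx":0,"ry":0,"rz":0},{"x":0,"y":0,"z":0,"rx":0,"ry":0,"rz":0}]}}

```text
time: 8.42
tool_pos: [0.6073, -0.2088, 0.1032]
ee_rot: [-3.136, 0.014, 0.001]
wrist_force: [1.1, 0.0, -2.5]
width: 0.0478
```

Call:
{"name": "jog_arm", "arguments": {"series": [{"x":-0.001,"y":-0.012,"z":-0.015,"rx":-0.3,"ry":0.8,"rz":0},{"x":-0.002,"y":-0.025,"z":0,"rx":0,"ry":0,"rz":0},{"x":-0.002,"y":-0.025,"z":0,"rx":0,"ry":0,"rz":0},{"x":-0.002,"y":-0.025,"z":0,"rx":0,"ry":0,"rz":0},{"x":-0.002,"y":-0.025,"z":0,"rx":0,"ry":0,"rz":0},{"x":-0.002,"y":-0.025,"z":0,"rx":0,"ry":0,"rz":0},{"x":-0.002,"y":-0.025,"z":0,"rx":0,"ry":0,"rz":0},{"x":-0.002,"y":-0.025,"z":0,"rx":0,"ry":0,"rz":0},{"x":-0.002,"y":-0.015,"z":0,"rx":0,"ry":0,"rz":0},{"x":0,"y":0,"z":0,"rx":0,"ry":0,"rz":0},{"x":0,"y":0,"z":0,"rx":0,"ry":0,"rz":0}]}}

```text
time: 9.33
tool_pos: [0.5802, -0.0013, 0.0921]
ee_rot: [-3.141, 0.03, -0.004]
wrist_force: [1.0, -3.8, 4.1]
width: 0.0478
```

Call:
{"name": "jog_arm", "arguments": {"series": [{"x":0,"y":0.004,"z":-0.015,"rx":0,"ry":0.8,"rz":-0.2},{"x":0,"y":0,"z":-0.018,"rx":0,"ry":0.4,"rz":0},{"x":0,"y":0,"z":0,"rx":0,"ry":0,"rz":0},{"x":0,"y":0,"z":0,"rx":0,"ry":0,"rz":0}]}}

```text
time: 9.67
tool_pos: [0.5781, -0.0077, 0.1218]
ee_rot: [-3.137, 0.017, -0.003]
wrist_force: [-0.3, 0.3, -2.4]
width: 0.048
```

Call:
{"name": "jog_arm", "arguments": {"series": [{"x":0.004,"y":-0.012,"z":0,"rx":-0.2,"ry":0.9,"rz":0},{"x":0.004,"y":-0.012,"z":0,"rx":0,"ry":0,"rz":0},{"x":0.002,"y":-0.01,"z":0,"rx":0,"ry":0,"rz":0},{"x":0,"y":0,"z":0,"rx":0,"ry":0,"rz":0},{"x":0,"y":0,"z":0,"rx":0,"ry":0,"rz":0}]}}

```text
time: 10.08
tool_pos: [0.5879, 0.0289, 0.1185]
ee_rot: [-3.139, 0.005, -0.005]
wrist_force: [-0.3, -0.5, -1.3]
width: 0.0478
```

```bash
cat > v.py <<'E'
from bench import robot,cams
from h import *
import cv2,sys
k=sys.argv[1]
s=cams.snapshot("scene"); t=cams.snapshot("top")
pickle.dump((s,t),open(f"v{k}.pkl","wb"))
cv2.imwrite(f"pics/vs{k}.png",cv2.resize(s["img"][200:300,310:430,::-1],None,fx=6,fy=6,interpolation=cv2.INTER_CUBIC))
cv2.imwrite(f"pics/vt{k}.png",cv2.resize(t["img"][180:280,250:370,::-1],None,fx=6,fy=6,interpolation=cv2.INTER_CUBIC))
o=robot.get_obs(); print(o["tool_pos"].round(4),o["ee_rot"].round(4),o["wrist_force"].round(1),o["width"].round(4))
E
python3 v.py 1
```

```text
Traceback (most recent call last):
  File "v.py", line 9, in <module>
    o=robot.get_obs(); print(o["tool_pos"].round(4),o["ee_rot"].round(4),o["wrist_force"].round(1),o["width"].round(4))
                                                                                                   ^^^^^^^^^^^^^^^^
AttributeError: 'float' object has no attribute 'round'
```

View pics/vs1.png

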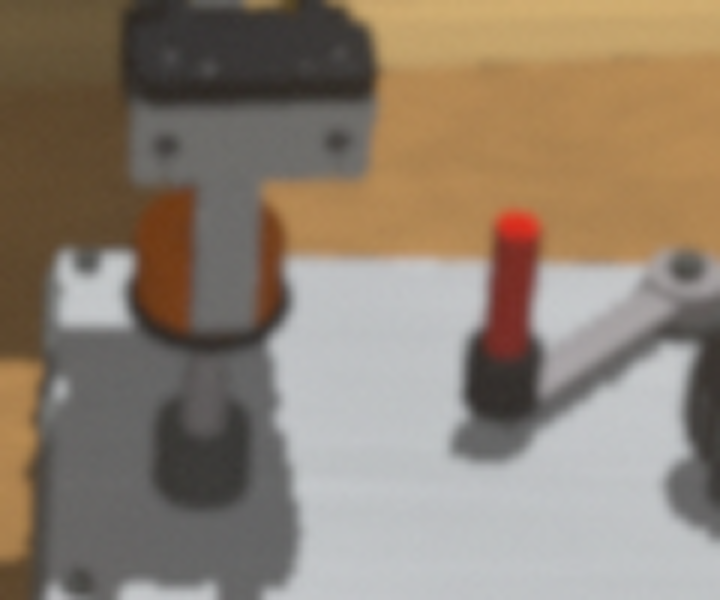

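View pics/vt1.png

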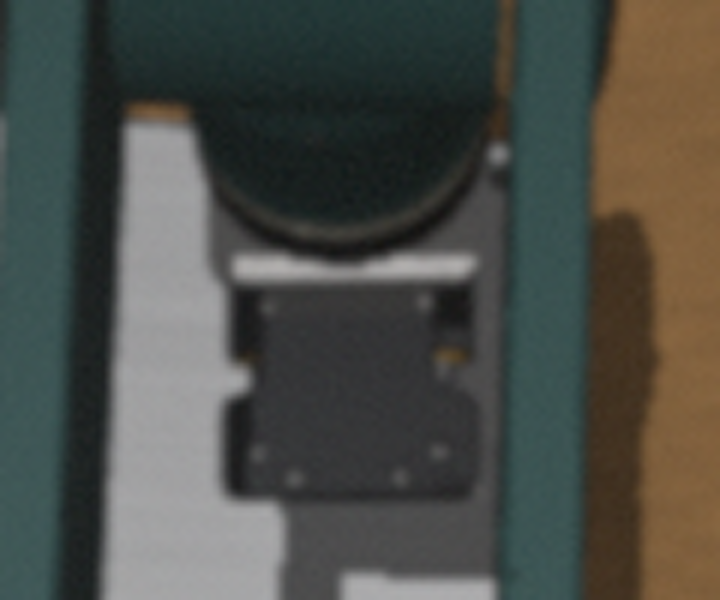

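```bash
sed -i 's/,o\["width"\].round(4)/,o["width"]/' v.py; python3 - <<'E'
from h import *
s,t=pickle.load(open("v1.pkl","rb"))
sp=np.array([.5875,.0268])
c=lambda P:((proj(s,P)-[310,200]+.5)*6-.5).round(0).tolist()
a=np.linspace(0,2*np.pi,361)
def ext(ctr,r,z):
    p=np.array(c(np.c_[ctr[0]+r*np.cos(a),ctr[1]+r*np.sin(a),np.full(361,z)])); return p.min(0),p.max(0)
print("shoulder ext",ext(sp,.016,.085), "bot",ext(sp,.016,.06),"axis",c([[*sp,.115],[*sp,.085],[*sp,.137]]))
print("flange on spindle z.135",ext(sp,.027,.135),"top",ext(sp,.024,.165))
for d in ([.002,0],[0,.002]): print(d,ext(sp+d,.027,.135))
print(ext(sp,.027,.132))
E
```

```text
shoulder ext (array([154., 391.]), array([252., 454.])) bot (array([152., 449.]), array([248., 512.])) axis [[206.0, 351.0], [203.0, 422.0], [209.0, 297.0]]
flange on spindle z.135 (array([124., 251.]), array([293., 355.])) top (array([135., 182.]), array([288., 274.]))
[0.002, 0] (array([124., 255.]), array([293., 359.]))
[0, 0.002] (array([130., 251.]), array([299., 355.]))
(array([124., 258.]), array([292., 363.]))
```

Call:
{"name": "jog_arm", "arguments": {"series": [{"x":0.001,"y":0,"z":0.006,"rx":0,"ry":0.2,"rz":-0.3},{"x":0,"y":0,"z":0.006,"rx":0,"ry":0,"rz":0},{"x":0,"y":0,"z":0,"rx":0,"ry":0,"rz":0},{"x":0,"y":0,"z":0,"rx":0,"ry":0,"rz":0}]}}

```text
time: 10.52
tool_pos: [0.5885, 0.028, 0.1046]
ee_rot: [-3.139, 0.002, -0.001]
wrist_force: [-0.0, 0.1, -1.8]
width: 0.0479
```

Call:
{"name": "jog_arm", "arguments": {"series": [{"x":0.0003,"y":0,"z":0.005,"rx":0,"ry":0.1,"rz":0},{"x":0,"y":0,"z":0.005,"rx":0,"ry":0,"rz":0},{"x":0,"y":0,"z":0,"rx":0,"ry":0,"rz":0}]}}

```text
time: 10.77
tool_pos: [0.5887, 0.0274, 0.0934]
ee_rot: [-3.139, 0.0, -0.002]
wrist_force: [-0.2, 0.1, -2.2]
width: 0.0482
```

```bash
python3 v.py 2
```

```text
[0.5891 0.0274 0.0943] [-3.1395e+00 -8.0000e-04 -1.5000e-03] [ 0.5 -0.  -1.9] 0.04777880841148376
```

View pics/vs2.png

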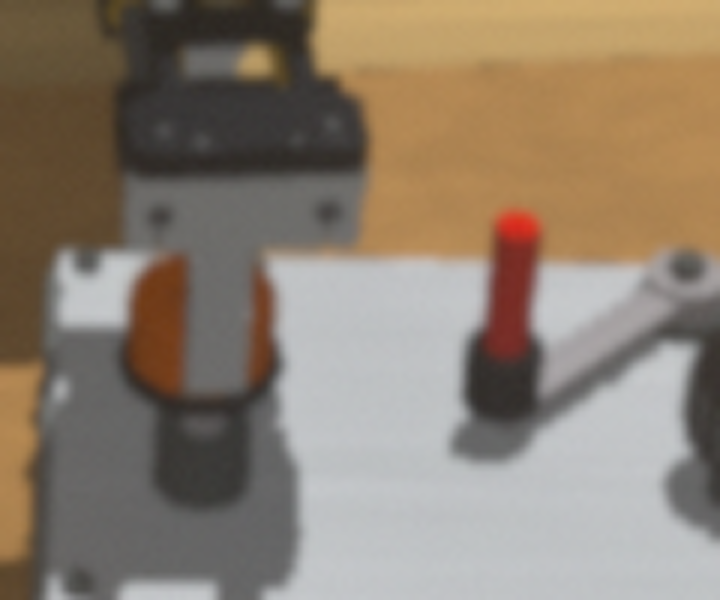

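Call:
{"name": "jog_arm", "arguments": {"series": [{"x":0.001,"y":-0.0013,"z":0,"rx":-0.1,"ry":0,"rz":0},{"x":0,"y":0,"z":0.004,"rx":0,"ry":0,"rz":0},{"x":0,"y":0,"z":0.004,"rx":0,"ry":0,"rz":0},{"x":0,"y":0,"z":0,"rx":0,"ry":0,"rz":0}]}}

```text
time: 11.2
tool_pos: [0.59, 0.029, 0.0876]
ee_rot: [-3.141, -0.001, -0.001]
wrist_force: [-0.4, -0.2, -3.1]
width: 0.0478
```

Call:
{"name": "jog_arm", "arguments": {"series": [{"x":0,"y":0,"z":0.004,"rx":0,"ry":0,"rz":0},{"x":0,"y":0.0003,"z":0.004,"rx":0,"ry":0,"rz":0},{"x":0,"y":0,"z":0,"rx":0,"ry":0,"rz":0}]}}

```text
time: 11.45
tool_pos: [0.5894, 0.029, 0.0784]
ee_rot: [-3.141, 0.0, -0.001]
wrist_force: [-1.1, -0.9, -1.8]
width: 0.0481
```

```bash
python3 v.py 3
```

```text
[0.5896 0.029  0.0791] [-3.1409e+00 -4.0000e-04 -1.2000e-03] [-0.   1.3 -2.6] 0.047950904175428063
```

View pics/vs3.png

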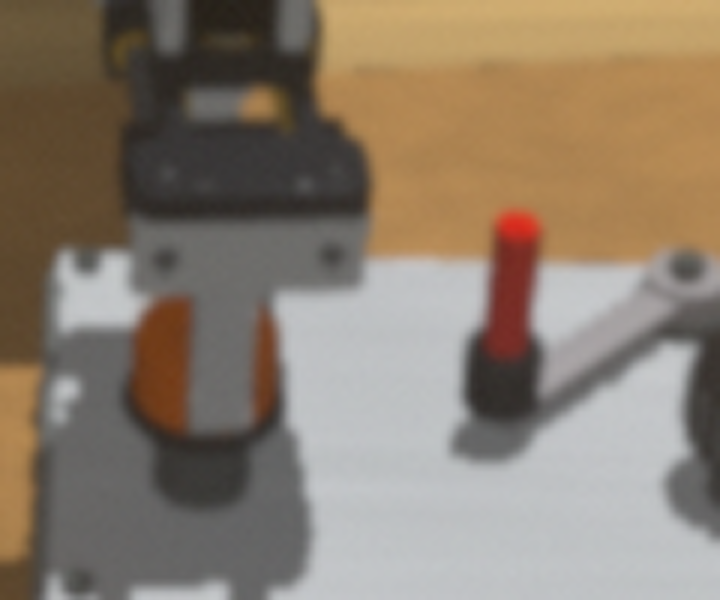

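Call:
{"name": "jog_arm", "arguments": {"series": [{"x":0,"y":0,"z":0.003,"rx":0,"ry":0,"rz":0},{"x":0,"y":0,"z":0.003,"rx":0,"ry":0,"rz":0},{"x":0,"y":0,"z":0,"rx":0,"ry":0,"rz":0}]}}

```text
time: 11.8
tool_pos: [0.5897, 0.0291, 0.0727]
ee_rot: [-3.141, -0.0, -0.001]
wrist_force: [-1.0, -1.0, -2.5]
width: 0.0479
```

Call:
{"name": "jog_arm", "arguments": {"series": [{"x":0,"y":0,"z":0.002,"rx":0,"ry":0,"rz":0},{"x":0,"y":0,"z":0.001,"rx":0,"ry":0,"rz":0}]}}

```text
time: 11.97
tool_pos: [0.5897, 0.0292, 0.0696]
ee_rot: [-3.14, -0.001, -0.001]
wrist_force: [-1.6, 0.8, -1.7]
width: 0.0479
```

Call:
{"name": "jog_arm", "arguments": {"series": [{"x":0,"y":0,"z":0.001,"rx":0,"ry":0,"rz":0},{"x":0,"y":0,"z":0.001,"rx":0,"ry":0,"rz":0}]}}

```text
time: 12.13
tool_pos: [0.5897, 0.0293, 0.0681]
ee_rot: [-3.14, -0.001, -0.001]
wrist_force: [-2.9, 1.3, 4.1]
width: 0.0476
```

Call:
{"name": "jog_arm", "arguments": {"series": [{"x":0,"y":0,"z":0,"rx":0,"ry":0,"rz":0},{"x":0,"y":0,"z":0,"rx":0,"ry":0,"rz":0},{"x":0,"y":0,"z":0,"rx":0,"ry":0,"rz":0},{"x":0,"y":0,"z":0,"rx":0,"ry":0,"rz":0}], "claw": 0.68}}

```text
time: 12.47
tool_pos: [0.5925, 0.0288, 0.07]
ee_rot: [-3.141, -0.008, -0.001]
wrist_force: [0.1, 0.2, -0.2]
width: 0.0636
```

Call:
{"name": "jog_arm", "arguments": {"series": [{"x":0,"y":0,"z":-0.01,"rx":0,"ry":0,"rz":0},{"x":0,"y":0,"z":-0.015,"rx":0,"ry":0,"rz":0},{"x":0,"y":0,"z":-0.025,"rx":0,"ry":0,"rz":0},{"x":0,"y":0,"z":-0.035,"rx":0,"ry":0,"rz":0},{"x":0,"y":0,"z":-0.035,"rx":0,"ry":0,"rz":0},{"x":0,"y":0,"z":0,"rx":0,"ry":0,"rz":0}]}}

```text
time: 12.97
tool_pos: [0.5905, 0.0285, 0.1952]
ee_rot: [-3.142, -0.004, -0.002]
wrist_force: [0.1, -0.0, 2.1]
width: 0.064
```

```bash
python3 v.py 4
```

```text
[0.5882 0.0285 0.189 ] [-3.1412e+00  4.5000e-03 -1.7000e-03] [ 0.8 -0.6 -0.2] 0.06401686841480116
```

View pics/vs4.png

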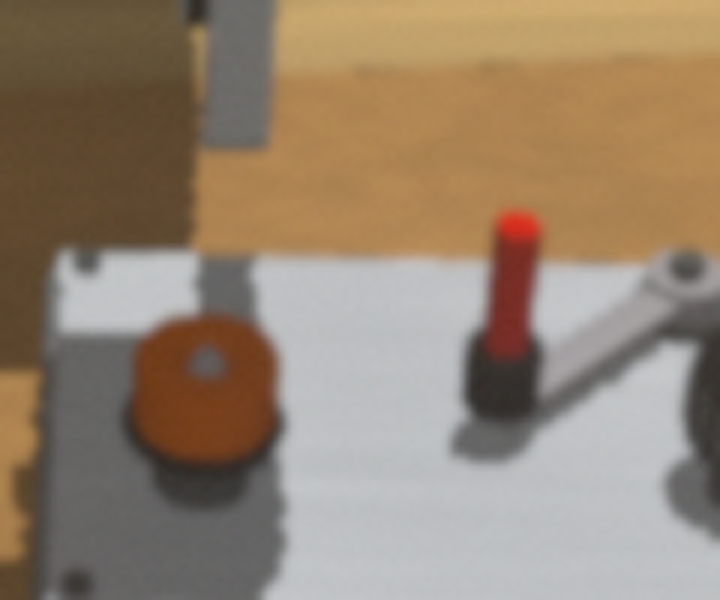

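The released pulley sits flush, with the stub tip visible in its bore at crop (207,362) and the flange resting on the shoulder. The red post top is at crop (518,225). Next I'll grip the handle.

Call:
{"name": "jog_arm", "arguments": {"series": [{"x":-0.003,"y":-0.02,"z":0,"rx":0,"ry":0.2,"rz":0},{"x":-0.003,"y":-0.025,"z":0,"rx":0,"ry":0,"rz":0},{"x":-0.003,"y":-0.025,"z":0,"rx":0,"ry":0,"rz":0},{"x":-0.002,"y":-0.02,"z":0,"rx":0,"ry":0,"rz":0},{"x":0,"y":0,"z":0,"rx":0,"ry":0,"rz":0},{"x":0,"y":0,"z":0,"rx":0,"ry":0,"rz":0}]}}

```text
time: 13.57
tool_pos: [0.5733, 0.1198, 0.1795]
ee_rot: [3.14, 0.015, -0.005]
wrist_force: [0.4, -0.4, -0.4]
width: 0.0641
```

Call:
{"name": "jog_arm", "arguments": {"series": [{"x":0.001,"y":-0.0097,"z":0,"rx":0.1,"ry":0.8,"rz":-0.3},{"x":0,"y":0,"z":0,"rx":0,"ry":0,"rz":0},{"x":0,"y":0,"z":0,"rx":0,"ry":0,"rz":0}]}}

```text
time: 13.82
tool_pos: [0.5733, 0.1285, 0.1762]
ee_rot: [3.14, 0.006, -0.001]
wrist_force: [0.4, -0.2, 0.4]
width: 0.0638
```

```bash
python3 v.py 5
```

```text
[0.5734 0.1284 0.1765] [ 3.1403e+00  5.3000e-03 -1.6000e-03] [ 0.3 -0.3  1.6] 0.06387598686419686
```

View pics/vs5.png

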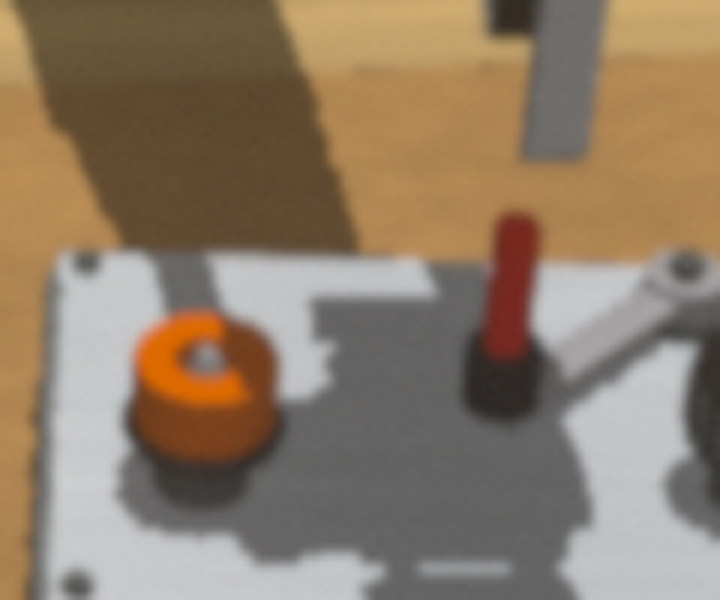

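```bash
python3 - <<'E'
from h import *
s,t=pickle.load(open("v5.pkl","rb"))
c=lambda P:((proj(s,P)-[310,200]+.5)*6-.5).round(0).tolist()
print(c([[.5722+.044,.1275,.202],[.5722+.032,.1275,.202],[.5722,.1275,.152],[.5722+.044,.1295,.202]]))
E
```

```text
[[555.0, 177.0], [548.0, 154.0], [517.0, 222.0], [561.0, 176.0]]
```

Call:
{"name": "jog_arm", "arguments": {"series": [{"x":0,"y":0,"z":0.012,"rx":0.1,"ry":0.3,"rz":0},{"x":0,"y":0,"z":0.012,"rx":0,"ry":0,"rz":0},{"x":0,"y":0,"z":0.012,"rx":0,"ry":0,"rz":0},{"x":0,"y":0,"z":0,"rx":0,"ry":0,"rz":0}]}}

```text
time: 14.25
tool_pos: [0.5748, 0.1263, 0.1398]
ee_rot: [-3.141, -0.003, -0.005]
wrist_force: [-0.3, -0.3, -0.5]
width: 0.064
```

Call:
{"name": "jog_arm", "arguments": {"series": [{"x":-0.001,"y":-0.0025,"z":0.01,"rx":0,"ry":-0.1,"rz":-0.3},{"x":0,"y":0,"z":0.01,"rx":0,"ry":0,"rz":0},{"x":0,"y":0,"z":0.01,"rx":0,"ry":0,"rz":0},{"x":0,"y":0,"z":0,"rx":0,"ry":0,"rz":0}]}}

```text
time: 14.58
tool_pos: [0.5736, 0.1284, 0.1062]
ee_rot: [3.142, -0.0, 0.0]
wrist_force: [0.1, -0.2, -0.9]
width: 0.0643
```

Call:
{"name": "jog_arm", "arguments": {"series": [{"x":0,"y":0,"z":0.01,"rx":0,"ry":0,"rz":0},{"x":0,"y":0,"z":0.006,"rx":0,"ry":0,"rz":0},{"x":0,"y":0,"z":0,"rx":0,"ry":0,"rz":0}]}}

```text
time: 14.83
tool_pos: [0.5735, 0.1285, 0.088]
ee_rot: [3.141, 0.0, 0.0]
wrist_force: [-1.7, -0.2, 0.9]
width: 0.0643
```

```bash
python3 v.py 6
```

```text
[0.5739 0.1286 0.0891] [-3.1415e+00 -8.0000e-04  4.0000e-04] [0.1 0.2 1. ] 0.06381647423948965
```

View pics/vs6.png

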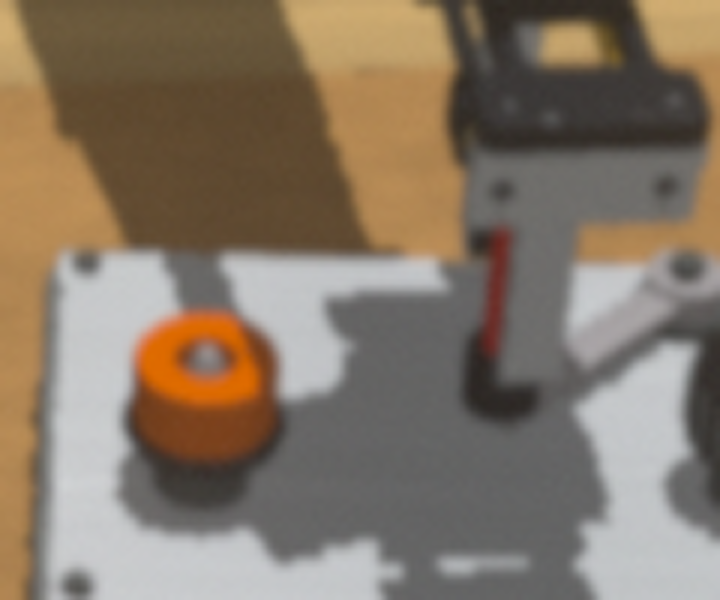

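Call:
{"name": "jog_arm", "arguments": {"series": [{"x":0,"y":0.001,"z":0.002,"rx":0,"ry":0,"rz":0},{"x":0,"y":0,"z":0,"rx":0,"ry":0,"rz":0},{"x":0,"y":0,"z":0,"rx":0,"ry":0,"rz":0},{"x":0,"y":0,"z":0,"rx":0,"ry":0,"rz":0},{"x":0,"y":0,"z":0,"rx":0,"ry":0,"rz":0},{"x":0,"y":0,"z":0,"rx":0,"ry":0,"rz":0},{"x":0,"y":0,"z":0,"rx":0,"ry":0,"rz":0}], "claw": 0}}

```text
time: 15.52
tool_pos: [0.5745, 0.1278, 0.0898]
ee_rot: [-3.141, -0.003, 0.0]
wrist_force: [-8.2, 0.5, 4.1]
width: 0.0209
```

Call:
{"name": "jog_arm", "arguments": {"series": [{"x":0,"y":0,"z":0,"rx":0,"ry":0,"rz":0},{"x":0,"y":0,"z":0,"rx":0,"ry":0,"rz":0}]}}

```text
time: 15.68
tool_pos: [0.5715, 0.1276, 0.0898]
ee_rot: [-3.142, 0.003, 0.001]
wrist_force: [3.2, -1.3, -2.3]
width: 0.0153
```

Call:
{"name": "jog_arm", "arguments": {"series": [{"x":-0.0069,"y":0.0053,"z":0,"rx":0,"ry":0,"rz":0},{"x":-0.0073,"y":0.0047,"z":0,"rx":0,"ry":0,"rz":0},{"x":-0.0076,"y":0.004,"z":0,"rx":0,"ry":0,"rz":0},{"x":0,"y":0,"z":0,"rx":0,"ry":0,"rz":0}]}}

```text
time: 16.02
tool_pos: [0.5564, 0.1155, 0.0897]
ee_rot: [-3.136, -0.014, -0.0]
wrist_force: [3.0, 2.9, -1.5]
width: 0.0154
```

Call:
{"name": "jog_arm", "arguments": {"series": [{"x":-0.0078,"y":0.0036,"z":0,"rx":-0.2,"ry":-0.7,"rz":0},{"x":-0.0081,"y":0.003,"z":0,"rx":0,"ry":0,"rz":0},{"x":-0.0084,"y":0.0024,"z":0,"rx":0,"ry":0,"rz":0},{"x":0,"y":0,"z":0,"rx":0,"ry":0,"rz":0}]}}

```text
time: 16.35
tool_pos: [0.5392, 0.1063, 0.0897]
ee_rot: [-3.137, -0.019, -0.003]
wrist_force: [4.0, 2.9, -3.2]
width: 0.0154
```

Call:
{"name": "jog_arm", "arguments": {"series": [{"x":-0.0084,"y":0.0015,"z":0,"rx":-0.2,"ry":-1.0,"rz":0.1},{"x":-0.0085,"y":0.0008,"z":0,"rx":0,"ry":0,"rz":0},{"x":-0.0086,"y":0.0002,"z":0,"rx":0,"ry":0,"rz":0},{"x":0,"y":0,"z":0,"rx":0,"ry":0,"rz":0}]}}

```text
time: 16.68
tool_pos: [0.5225, 0.1006, 0.0897]
ee_rot: [3.138, -0.02, -0.009]
wrist_force: [5.1, 2.8, -2.9]
width: 0.0153
```

Call:
{"name": "jog_arm", "arguments": {"series": [{"x":-0.002,"y":-0.003,"z":0,"rx":0.2,"ry":-1.1,"rz":-0.5},{"x":0,"y":0,"z":0,"rx":0,"ry":0,"rz":0},{"x":0,"y":0,"z":0,"rx":0,"ry":0,"rz":0}]}}

```text
time: 16.93
tool_pos: [0.525, 0.1011, 0.0897]
ee_rot: [3.137, -0.009, -0.0]
wrist_force: [3.3, 1.8, -2.2]
width: 0.0156
```

```bash
python3 v.py 7
```

```text
[0.5247 0.1011 0.0897] [ 3.1362e+00 -8.3000e-03 -2.0000e-04] [ 4.5  0.8 -2.6] 0.015302015801464973
```

View pics/vs7.png

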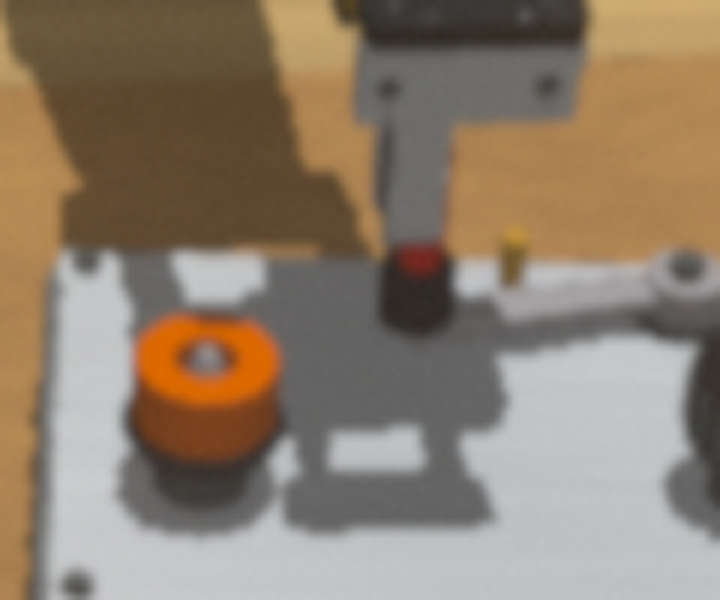

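View pics/vt7.png

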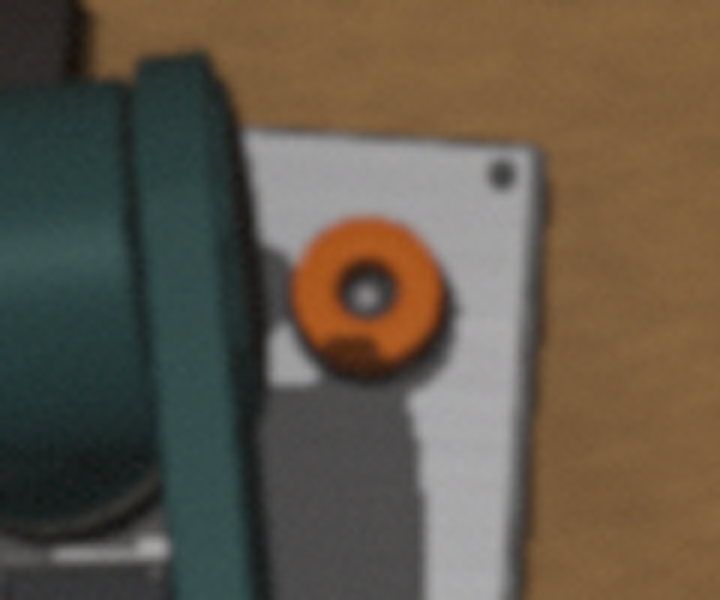

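Call:
{"name": "jog_arm", "arguments": {"series": [{"x":-0.008,"y":0.0,"z":0,"rx":0.2,"ry":-0.5,"rz":0},{"x":-0.008,"y":0.0,"z":0,"rx":0,"ry":-0.2,"rz":0},{"x":-0.008,"y":-0.0005,"z":0,"rx":0,"ry":-0.2,"rz":0},{"x":0,"y":0,"z":0,"rx":0,"ry":0,"rz":0}]}}

```text
time: 17.37
tool_pos: [0.5083, 0.0984, 0.0898]
ee_rot: [3.134, -0.009, -0.004]
wrist_force: [5.4, 1.9, -3.9]
width: 0.0155
```

Call:
{"name": "jog_arm", "arguments": {"series": [{"x":-0.008,"y":-0.001,"z":0,"rx":0.4,"ry":-0.5,"rz":-0.2},{"x":-0.007,"y":-0.001,"z":0,"rx":0,"ry":-0.2,"rz":0},{"x":-0.003,"y":-0.001,"z":0,"rx":0,"ry":0,"rz":0}]}}

```text
time: 17.62
tool_pos: [0.4964, 0.0983, 0.0898]
ee_rot: [3.135, -0.011, -0.004]
wrist_force: [7.7, -2.8, -5.9]
width: 0.0151
```

Call:
{"name": "jog_arm", "arguments": {"series": [{"x":-0.004,"y":-0.001,"z":0,"rx":0.3,"ry":-0.5,"rz":-0.2},{"x":-0.003,"y":-0.001,"z":0,"rx":0,"ry":0,"rz":0},{"x":-0.003,"y":-0.0005,"z":0,"rx":0,"ry":0,"rz":0}]}}

```text
time: 17.87
tool_pos: [0.4922, 0.0986, 0.0898]
ee_rot: [3.136, -0.015, -0.004]
wrist_force: [8.3, 0.9, -5.4]
width: 0.0152
```

Call:
{"name": "jog_arm", "arguments": {"series": [{"x":-0.003,"y":-0.001,"z":0,"rx":0.2,"ry":-0.3,"rz":0},{"x":-0.003,"y":0,"z":0,"rx":0,"ry":0,"rz":0}]}}

```text
time: 18.03
tool_pos: [0.4907, 0.0987, 0.0898]
ee_rot: [3.138, -0.02, -0.006]
wrist_force: [13.9, 2.3, -8.9]
width: 0.0151
```

```bash
python3 v.py 8
```

```text
[0.4908 0.0987 0.0898] [ 3.1382 -0.0208 -0.0054] [11.5  0.6 -7.1] 0.014769806905126163
```

View pics/vs8.png

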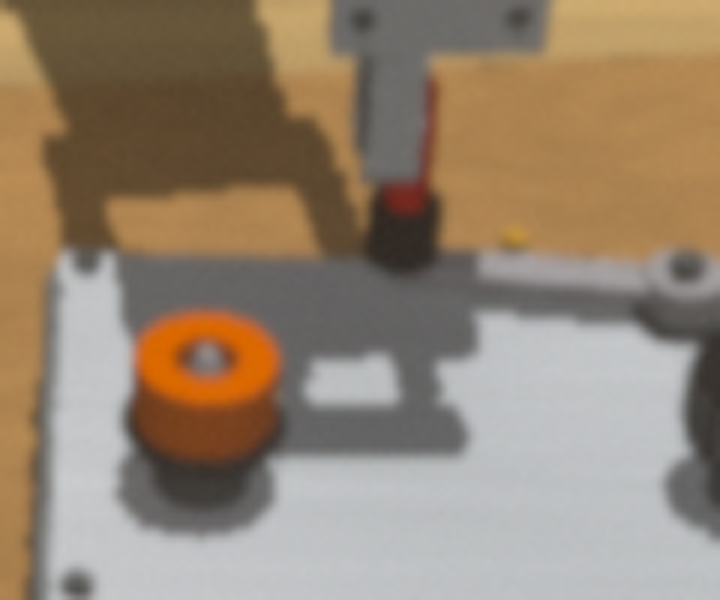

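```bash
python3 - <<'E'
from h import *
s,t=pickle.load(open("v8.pkl","rb"))
c=lambda P:((proj(s,P)-[310,200]+.5)*6-.5).round(0).tolist()
p=np.array([.5076,.2044])
for d in (-93,-95,-97,-99.5,-101):
    a=np.radians(d); h=p+.1*np.array([np.cos(a),np.sin(a)]); b=np.linspace(0,6.283,200)
    e=np.array(c(np.c_[h[0]+.013*np.cos(b),h[1]+.013*np.sin(b),np.full(200,.078)]))
    print(d,"roller bottom row",e[:,1].max(),"cols",e[:,0].min(),e[:,0].max(),"post base",c([*h,.1]),"bar far/near edge z.077 mid",c([[*(p+.06*np.array([np.cos(a),np.sin(a)])+.008*np.array([-np.sin(a),np.cos(a)])*k),.077] for k in (1,-1)]))
E
```

```text
-93 roller bottom row 297.0 cols 363.0 438.0 post base [[405.0, 223.0]] bar far/near edge z.077 mid [[517.0, 290.0], [512.0, 262.0]]
-95 roller bottom row 291.0 cols 363.0 437.0 post base [[404.0, 217.0]] bar far/near edge z.077 mid [[516.0, 287.0], [512.0, 259.0]]
-97 roller bottom row 284.0 cols 363.0 437.0 post base [[404.0, 211.0]] bar far/near edge z.077 mid [[514.0, 283.0], [513.0, 255.0]]
-99.5 roller bottom row 277.0 cols 363.0 437.0 post base [[404.0, 204.0]] bar far/near edge z.077 mid [[513.0, 278.0], [513.0, 251.0]]
-101 roller bottom row 272.0 cols 363.0 437.0 post base [[404.0, 200.0]] bar far/near edge z.077 mid [[513.0, 276.0], [514.0, 248.0]]
```

Call:
{"name": "jog_arm", "arguments": {"series": [{"x":-0.003,"y":-0.0005,"z":0,"rx":0.1,"ry":-0.3,"rz":0},{"x":-0.004,"y":0,"z":0,"rx":0,"ry":0,"rz":0}]}}

```text
time: 18.3
tool_pos: [0.4909, 0.0987, 0.0898]
ee_rot: [3.139, -0.031, -0.007]
wrist_force: [17.4, 1.9, -9.1]
width: 0.0152
```

```bash
python3 v.py 9; python3 - <<'E'
from h import *
import cv2
s,t=pickle.load(open("v9.pkl","rb")); cv2.imwrite("pics/full9.png",s["img"][:,:,::-1])
E
```

```text
[0.4911 0.0987 0.0898] [ 3.1394 -0.0316 -0.0065] [16.2  1.3 -8.6] 0.015215164549330775
```

View pics/vs9.png

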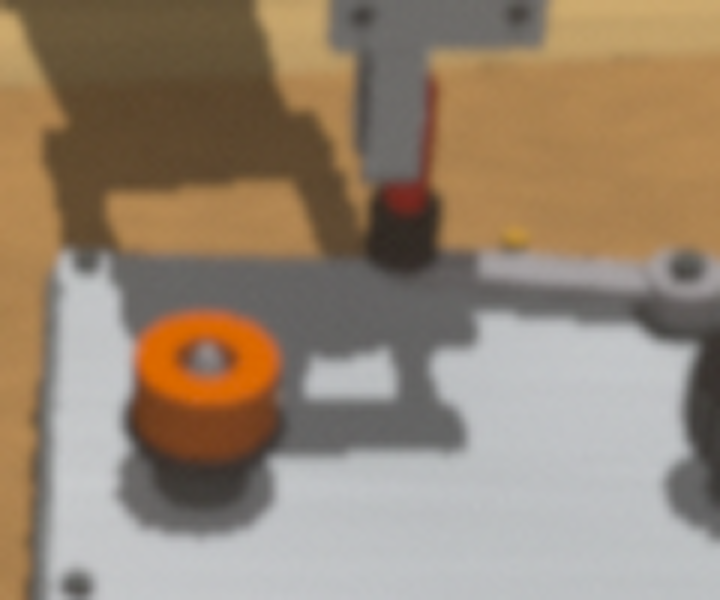

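View pics/full9.png

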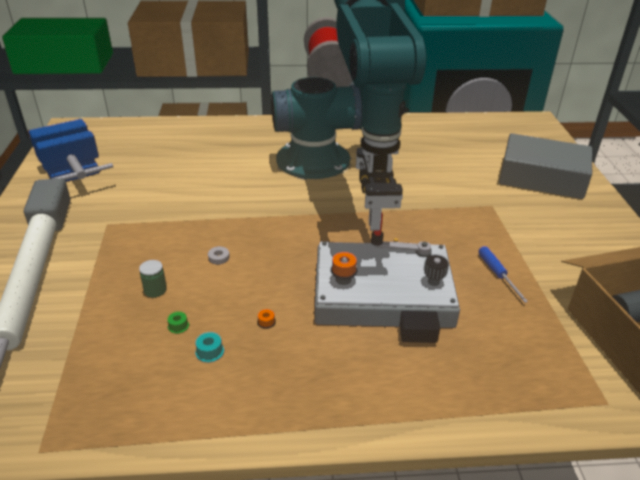

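The tensioner bar hasn't moved since the previous picture, even with a harder push. It lies against the brass pin at crop (513,240). The handle is gripped, the pulley is seated at (344,265), and the bystanders look unmoved. I'm handing in.

```bash
python3 - <<'E'
from bench import ticket
print(ticket.close_job())
E
```

```text
the job is handed in; nothing more can be done
None
```

The larger orange pulley is on the spindle, fully down on its shoulder and released. The tensioner is swung clockwise to its stop, and the gripper is still holding it there by the red handle. I handed the job in at about 18.4 s.

**Pulley:** While lowering it, contact came at the height expected for the shoulder. After release, both cameras showed the stub in the bore, and in the scene view its tip was level with the pulley's top.

**Tensioner:** Pushing harder raised the wrist force from about 8 N to 17 N with no further movement. In the picture the bar lies against the brass pin, and the roller is where the stop position predicts. The finger opening of 15 mm matches the 16 mm post, which sits about 4 mm off the pads' centre but inside them.

**Disagreements and slips:**
- **Tool height:** The reported height was about 25 mm lower than the fingertips really were. The pictures and a light touch on the bench (7 N) both showed this, and I corrected for it. The sideways readings were a few millimetres off too, so near the stop the handle's measured distance from the pivot came out at about 105 mm instead of 100 mm.
- **Carrying the pulley:** On the way over, the arm sagged lower than planned and the pulley may have brushed the stub, with no more than about 6 N measured. I raised it and approached again.

The grease can, bearing, screwdriver and look-alikes looked unmoved in the last picture. The largest wrist force I read, about 20 N, was in the final hold against the stop.

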